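# Set the polariser lever to the rider and take a reading

### The arm

A 6-joint arm with a two-finger parallel gripper is mounted at the origin on the work surface. World frame = base frame: x ahead of the robot, y to its left, z up, the work surface at z = 0. Lengths are in mm, angles in rad, forces in N, time in s.
With the tool pointing down it reaches from about 400 to 825 mm from the base axis. Payload 7 kg.
Tool frame: the origin (TCP) lies between the finger pads; the fingertips stand 19 mm ahead of it and the grasp point (between the pads) is the TCP; z points along the fingers, x is the direction in which the jaws open and shut, and the axes are right-handed (so a half turn about z gives the same grasp; the last joint's range is limited). The gripper opens to 85 mm and grips with 20 to 120 N. Pads are 22 mm wide; open, the fingers measure 114 mm over their backs; the gripper's body (76 mm by 85 mm) begins 54 mm behind the grasp point. The pads swing forward as they close: fully open they stand 13 mm farther back than shut.
Start: joints at [-0.907, 0.359, 0.012, 0, -1.224, -0.288], TCP at [247.709, -627.882, 250.302] pointing down, gripper open.
Joint ranges: [-3.07, 3.07], [-1.43, 2.12], [-1.02, 1.25], [-3.03, 1.67], [-3.05, -0], [-3.03, 3.03]. Speed limits (rad/s): [2.39, 2.39, 3.01, 3.14, 3.14, 3.14].

### API

Orientations are given as a 3x3 rotation matrix whose columns are the frame's x, y, z axes.
In Python, from station import manip gives the robot as it stands. The module is installed in compiled form; this text tells all that it offers.
- The arm moves only by the shell command python3 -m creep 'ROWS'. ROWS is JSON, a list of rows, each a list of 3 entries, a list of its own where there are three numbers: the finger opening in mm, from 0 to 85.4, then the shift along the tool's x, y, z in mm, then the turn about the tool's z in rad. A call has 1 to 10 rows; each row is the pose to reach, as a shift and turn from the pose commanded when the call began, along the tool's axes at that moment; what a row does not reach only later rows make up. A row lasts 1/12 s, in which the tool goes at most 41.7 mm and 7.16 degrees, less where a joint would pass 70% of its speed; a pose out of reach is approached as far as the arm can. A call with a gripper value outside its range is refused whole. The fingers move at their own pace and stop on an object; the grip force is fixed at half the most. Time passes only in rows, so rows that repeat a pose let the fingers close. It gives the time, the measured TCP pose, the force and the opening at its end, in the units of the state.
- manip.sense(): the state, without advancing time (a new reading comes with each control period).
- manip.get_image(name): name is "scene" or "top"; returns a dict with "frame" (400x640x3 uint8, red, green, blue), "mtx" (3x3 intrinsics, pixels), "R" (3x3) and "t" (3): a world point X has camera coordinates R X + t. Camera axes: x right, y down, z forward; pixel columns grow to the right and rows downward; lengths in mm; the calibration is good to about 2 mm. A picture is of the moment at which its call begins. There is no depth.
- manip.close_job(): hands the job in, once; it reports no verdict.
Trained networks look in the newest picture that a camera, given by its name, has taken for a name from the list of things; names that differ only in an ending like _2 or _b are one class to them, and where a whole thing is asked for, a point or a joint stands for the part that bears it (a point fixed in the world has none). Each returns a list of dicts, best first, with "score" (0 to 1); they miss things now and then, are a little off and sometimes report something else, mostly with a low value. They report only what shows in the picture. A call takes as long as a camera call. They do not tell look-alikes from the thing itself.
- manip.trace(camera, name): "region" (400x640 bool, what is visible of it).
- manip.landmark_of(camera, name): "location" ([x, y, z] in mm, in world coordinates, good to about 4 mm: a listed point, or the origin of a listed thing).
The state is a dict: "clock": time; "joints": joint angles; "qd": joint speeds; "joint_efforts": joint torques, N m; "ee_pos": TCP position; "orientation": TCP orientation; "contact_force": force on the tool from outside, world axes, zero at the start; "wrist_torque": the same for the moment, N m; "opening": finger opening in mm.
Only numpy, scipy, OpenCV 4.12 (cv2) and the standard library are available. Lean on these libraries where they do the work, as an engineer would, in place of code of your own. Each camera call takes 0.05 s, during which the arm holds its last target.

### The job

On the strain viewer, gently push the upright post of the ring's lever around its arc with the fingertips, without pinching it, until the lever's pointer stands at the line on the small rider clipped to the scale (within the rider's width). Then press the big round button on the read-out unit fully down and let it come up, leaving the lever set. Do not shift the rider or disturb the other things on the bench.

Things in the scene. Friction and masses are not known exactly. Their poses are not given: they have to be found in the camera images.
- viewer: Strain viewer, fixed: a pale light box 270 x 270 mm, 50 mm high, with a flat dark scale disc (132 mm radius, top 56 mm above the bench), pale marks every 10 degrees on the half facing the robot. Origin: at bench height on the ring's vertical axis; its -x axis runs from there through mid-scale, roughly towards the robot; z up.
- ring: Aluminium polariser ring (56 mm radius, top 74 mm above the bench) with a steel lever arm (14 mm wide, top 68 mm above the bench) reaching out along the ring's own -x to a pointer 112 mm from the axis. Turns about the vertical through its origin, 1.15 rad either way from the viewer's -x, between stops.
- post_top (a point): Centre of the top of the lever's upright round steel post: 14 mm diameter, top 112 mm above the bench, 85 mm from the ring's axis. Even friction, about 2.6 N to push at the post; no spring: it stays where it is left.
- pointer (a point): Point of the lever's pointer, 114 mm from the ring's axis, 65 mm above the bench; moves with the ring. It starts near the stop at the viewer's +y end, so it must go counter-clockwise seen from above, towards the viewer's -y end.
- rider: Small steel rider clipped on the scale's edge: 12 mm wide along the arc, from 116 to 139 mm from the ring's axis, top 67 mm above the bench, with a dark line across its middle. It lies along its own -x axis from its origin, which is on the ring's axis. Stiff, but can be shifted by a knock: leave it where it is.
- rider_mark (a point): Inner end of the rider's line, 114 mm from the ring's axis, 65 mm above the bench: the pointer must come here.
- readout: Read-out unit, fixed: pale box 140 x 120 mm, 50 mm high, with a display on its far half. It stands to the left or to the right of the viewer; a compact balance with a square steel pan stands on the other side. Origin under its centre, x away from the robot, z up.
- read_button_top (a point): Centre of the top of the read-out unit's big round grey button, 34 mm diameter in a black housing, on the near half of the unit's top; given where it is now. It is pressed straight down.
- read_button (a joint): Travel of that button: 0 up, 0.006 m fully down. Spring: about 5 N to go fully down.
- scale: Compact balance, 150 x 130 mm, 48 mm high, fixed bystander. Origin under its centre.
- vial: Loose amber glass vial, 26 mm diameter, 42 mm high, standing on the light box's far left corner (50 mm above the bench). Origin under its centre.
- bottle: Loose clear bottle, 60 mm diameter, 170 mm high, to the far right of the viewer. Origin under its centre.
- jar: Loose white jar, 72 mm diameter, 110 mm high, to the far left of the viewer. Origin under its centre.
- beaker: Loose glass beaker, 66 mm diameter, 90 mm high, beyond the viewer. Origin under its centre.
- mortar: Loose white mortar bowl, 110 mm diameter, 60 mm high, near the robot on the right. Origin under its centre.
- tipbox: Loose box of pipette tips, 120 x 85 mm, 50 mm high, far to the left. Origin under its centre.
- calculator: Loose calculator, 150 x 100 mm, 20 mm high, near the robot on the left. Origin under its centre.
Mind the look-alikes: they are no part of the job. Leave any turquoise look-alike of the readout alone.

How it is judged (in metres and radians):
On the way, in this order (a step that is already met when the one before it is completed fails the run):
1. the pointer stands at the rider's line, the ring at rest (horizontal distance between pointer and rider_mark below 0.006 m and angular speed of ring below 0.05 rad/s and contact force between the fingers and ring below 0.3 N), for 0.2 s.
2. the read-out button is pressed down with the pointer at the rider (horizontal distance between pointer and rider_mark below 0.006 m and value of joint read_button above 0.0048 m), for 0.05 s.
At the end, for the whole second after the job is handed in: The pointer stands within 6 mm of the rider's line (half the rider's width), the ring at rest, after the button was pressed at least 4.8 mm down with the pointer there; the button is up again (under 1.2 mm) (horizontal distance between pointer and rider_mark below 0.006 m and value of joint read_button below 0.0012 m and angular speed of ring below 0.05 rad/s); the robot touches nothing.
It fails at once if the button is pressed while the pointer is not at the rider (value of joint read_button above 0.0025 m and horizontal distance between pointer and rider_mark above 0.0066 m).
It fails at once if the lever is forced (over 25 N) (contact force between the fingers and ring above 25 N).
It fails at once if the post is taken between the fingers (horizontal distance between the grasp point and post_top below 0.009 m and height (world z) of the grasp point below 0.122 m and contact force between the fingers and ring above 0.5 N).
It fails at once if the rider is shifted by more than 3 mm (distance of rider_mark from where it was at the start of the episode above 0.003 m).
It fails at once if a loose bystander is lifted, carried or pushed more than 15 mm (distance of any of vial, bottle, jar, beaker, mortar, tipbox, calculator from where it was at the start of the episode above 0.015 m).
It also fails if it takes over 51 s, if anything falls off the work surface, if the arm or the gripper's body presses on something with over 40 N, if the wrist force passes 120 N, or if a joint passes its speed limit or range.

## Working session

There is one attempt and no reset: what is moved stays moved. The work goes in short steps, Python scripts to look and compute and a shell command to move; the robot and the scene stay as the last step left them, time stands still between calls to the robot, and variables do not carry over. Pictures are saved under pics/ and viewed, and the job is handed in when it is done.

```bash
mkdir -p pics; python3 - <<'E'
from station import manip
import cv2
for c in ("scene","top"):
    im=manip.get_image(c); cv2.imwrite(f"pics/{c}0.png",im["frame"][:,:,::-1])
    print(c,im["mtx"].tolist(),im["R"].tolist(),im["t"].tolist() if hasattr(im["t"],'tolist') else im["t"])
    for n in ("viewer","post_top","pointer","rider_mark","readout","read_button_top","rider","scale","vial","bottle","jar","beaker","mortar"):
        print(n,[(round(d["score"],2),[round(float(v),1) for v in d["location"]]) for d in manip.landmark_of(c,n)][:3])
s=manip.sense();print(s)
E
```

```text
scene [[446.7189608959384, 0.0, 320.1818125206538], [0.0, 446.7189608959384, 199.24512204961968], [0.0, 0.0, 1.0]] [[0.8412768880698378, 0.5405974175683289, 0.002762194414481598], [0.42374802225505465, -0.6562460446281979, -0.6243226269684405], [-0.33569452070961636, 0.5263986711878166, -0.7811617167637195]] [-438.3913146853499, -188.3304840669297, 1688.756726148822]
viewer [(0.57, [559.9, 24.8, -0.5])]
post_top [(0.77, [517.6, 95.8, 114.1]), (0.29, [559.6, 367.2, -1.0])]
pointer [(0.91, [504.5, 124.2, 65.5])]
rider_mark [(0.37, [464.2, -39.2, 64.2])]
readout [(0.94, [473.0, -335.2, -2.1])]
read_button_top [(0.64, [444.1, -335.9, 68.6]), (0.56, [426.6, -554.3, 72.6])]
rider []
scale [(0.85, [562.5, 366.0, -2.6]), (0.63, [542.9, 508.4, 1.9])]
vial [(0.55, [685.0, 122.3, 48.4])]
bottle [(0.8, [704.7, -293.2, -2.4])]
jar [(0.63, [727.7, 273.2, 2.9]), (0.42, [515.3, 96.8, 114.6])]
beaker [(0.66, [789.1, 26.6, 2.5])]
mortar []
top [[447.5335578849726, 0.0, 325.7584483342959], [0.0, 447.5335578849726, 193.80956999606067], [0.0, 0.0, 1.0]] [[-0.007724538769470166, -0.9998289069067964, -0.01
[... 957 characters left out ...]
06,
       -1.22410868e+00, -2.88123398e-01]), 'qd': array([ 0.00138647, -0.00192374,  0.0002275 ,  0.00056075,  0.00274037,
       -0.00040276]), 'joint_efforts': array([ 1.22166752e-03, -5.82982814e+01,  2.93655288e+01,  6.94159716e+00,
       -6.69057972e-04,  1.36856180e-06]), 'ee_pos': array([ 247.69722316, -627.88007452,  250.30108383]), 'orientation': array([[-3.66987014e-01,  9.30226065e-01, -1.82010523e-05],
       [ 9.30226065e-01,  3.66987014e-01,  1.03040269e-05],
       [ 1.62646242e-05, -1.31496491e-05, -1.00000000e+00]]), 'contact_force': array([-0.08457412, -0.38016958,  0.03804071]), 'wrist_torque': array([ 0.00909176,  0.01185951, -0.03408695]), 'opening': 85.7199753185772}
```

```bash
python3 - <<'E'
import cv2
a=cv2.imread("pics/scene0.png");b=cv2.imread("pics/top0.png")
c=b[150:400,100:520];cv2.imwrite("pics/topcrop.png",cv2.resize(b[190:340,220:420],None,fx=4,fy=4,interpolation=cv2.INTER_CUBIC))
cv2.imwrite("pics/scenecrop.png",cv2.resize(a[150:300,200:400],None,fx=4,fy=4,interpolation=cv2.INTER_CUBIC))
E
```

```text
(no output)
```

View pics/top0.png

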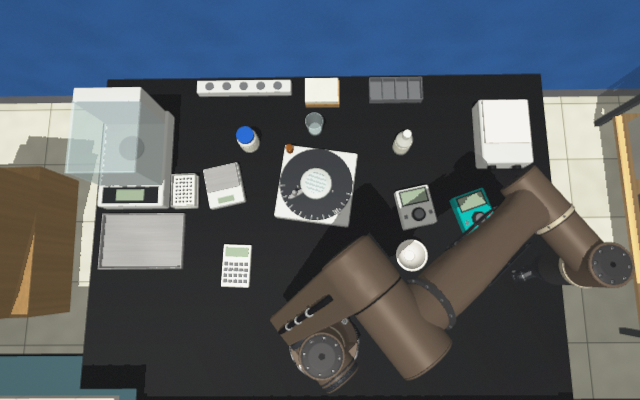

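View pics/scene0.png

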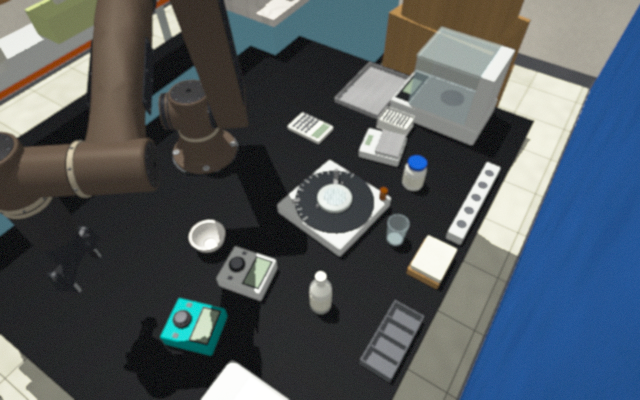

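View pics/topcrop.png

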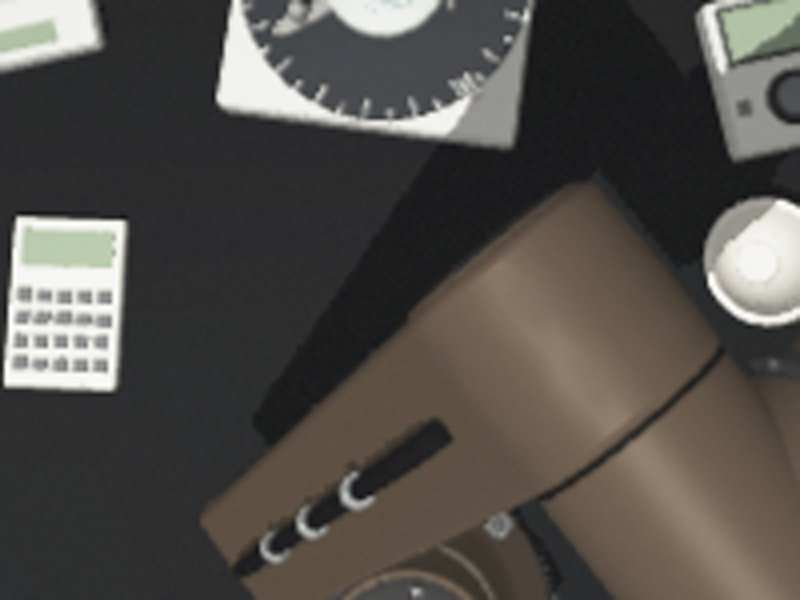

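```bash
cat > h.py <<'E'
from station import manip
import numpy as np, cv2
def proj(im,X):
    X=np.atleast_2d(np.array(X,float)); p=X@np.array(im["R"]).T+np.array(im["t"]); p=p@np.array(im["mtx"]).T; return p[:,:2]/p[:,2:]
def unproj(im,uv,z):
    R=np.array(im["R"]);t=np.array(im["t"]);c=-R.T@t
    d=R.T@np.linalg.inv(im["mtx"])@np.array([uv[0],uv[1],1.]); return c+d*(z-c[2])/d[2]
E
python3 - <<'E'
import cv2
a=cv2.imread("pics/scene0.png");b=cv2.imread("pics/top0.png")
cv2.imwrite("pics/c1.png",cv2.resize(b[140:230,265:365],None,fx=6,fy=6,interpolation=cv2.INTER_CUBIC))
cv2.imwrite("pics/c2.png",cv2.resize(a[155:255,270:400],None,fx=6,fy=6,interpolation=cv2.INTER_CUBIC))
cv2.imwrite("pics/c3.png",cv2.resize(b[175:245,385:505],None,fx=6,fy=6,interpolation=cv2.INTER_CUBIC))
E
```

```text
(no output)
```

View pics/c1.png

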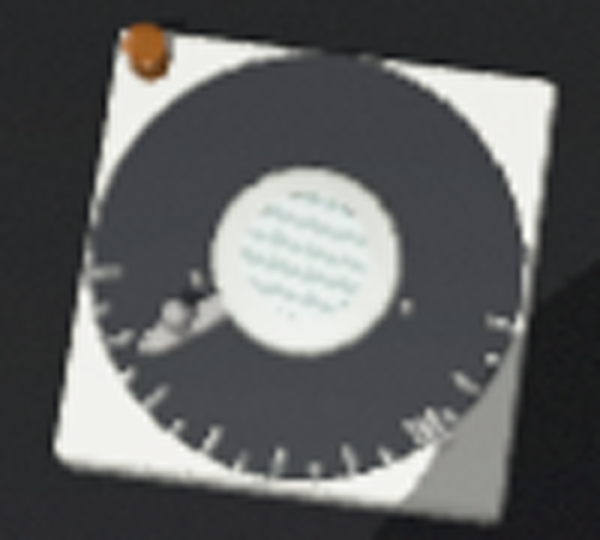

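View pics/c2.png

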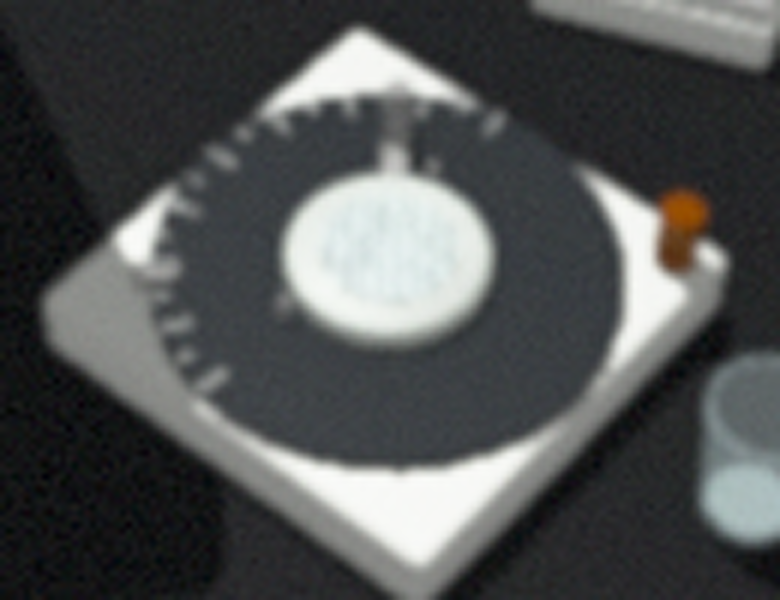

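View pics/c3.png

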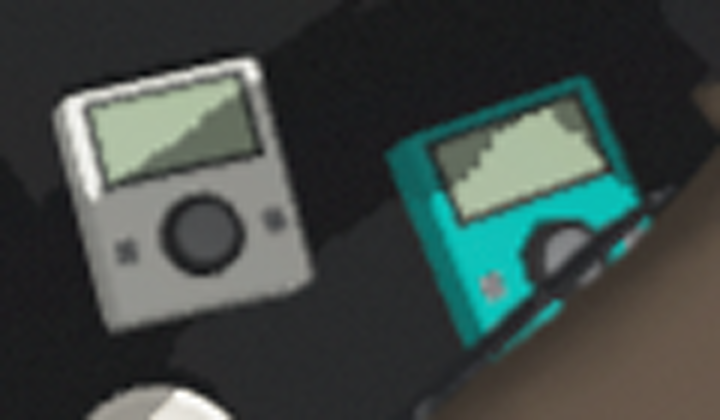

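```bash
python3 - <<'E'
from h import *
T=manip.get_image("top");S=manip.get_image("scene")
def P(n,im,uv,z): print(n,unproj(im,uv,z).round(1)); return unproj(im,uv,z)
P("disc T",T,(308/6+264.6,266/6+139.6),56)
P("ring T",T,(307/6+264.6,261/6+139.6),74)
P("disc S",S,((150+625)/12+269.6,(92+470)/12+154.6),56)
P("ring S",S,(388/6+269.6,258/6+154.6),74)
P("rider T",T,(428/6+264.6,427/6+139.6),66)
P("rider S",S,(165/6+269.6,265/6+154.6),66)
P("post T",T,(177/6+264.6,310/6+139.6),112)
P("post S",S,(397/6+269.6,92/6+154.6),112)
P("ptr T",T,(143/6+264.6,350/6+139.6),66)
P("button T",T,(203/6+384.6,233/6+174.6),70)
for c in("top","scene"):
  for n in("viewer","ring","rider","rider_mark"):
    for d in manip.landmark_of(c,n)[:2]: print(c,n,round(d["score"],2),np.round(d["location"],1))
  for n in("rider","ring"):
    for d in manip.trace(c,n)[:2]:
        ys,xs=np.nonzero(d["region"]); print(c,n,round(d["score"],2),len(xs),xs.mean(),ys.mean())
E
```

```text
disc T [556.4  24.3  56. ]
ring T [555.7  24.2  74. ]
disc S [566.2  14.4  56. ]
ring S [565.1  15.7  74. ]
rider T [456.4 -46.7  66. ]
rider S [462.7 -48.6  66. ]
post T [519.5  98.2 112. ]
post S [523.   91.6 112. ]
ptr T [504.4 122.4  66. ]
button T [ 443.3 -337.1   70. ]
top viewer 0.26 [559.1 365.4   1.1]
top ring 0.93 [564.1  21.5  58.7]
top rider 0.44 [520.6  95.5 110.8]
top rider_mark 0.6 [460.8 -43.8  65.6]
top ring 0.72 852 313.49413145539904 184.05164319248826
top ring 0.42 1513 223.65961665565104 185.3417052214144
scene viewer 0.81 [560.7  27.3  -3.3]
scene viewer 0.63 [ 472.7 -336.7   -3. ]
scene ring 0.68 [557.5  24.7  58. ]
scene rider_mark 0.42 [559.7  25.8  -1.8]
scene rider_mark 0.37 [463.8 -44.8  62.9]
scene ring 0.81 864 334.5509259259259 196.43287037037038
scene ring 0.64 2137 247.3823116518484 272.8820776789892
```

Candidates: read-out unit is either grey at top pixel (415,206) or turquoise at (472,210). The turquoise one is the look-alike, so I choose grey; its button is at (418.5,213), which the close crop confirms. The rider is at (336,211), where the marks show a doubled bright patch at −35°. Other small marks on the scale are only ticks. The post is at (294,191). I'll close the fingers and travel high.

```bash
python3 -m creep '[[0,[290,278,0],0],[0,[290,278,0],0],[0,[290,278,0],0],[0,[290,278,0],0],[0,[290,278,0],0],[0,[290,278,0],0],[0,[290,278,0],0],[0,[290,278,0],0],[0,[290,278,0],0],[0,[290,278,0],0]]'; python3 -c "
from station import manip;print(manip.sense())"
```

```text
clock: 2.93
ee_pos: [400.6, -253.4, 250.8]
orientation: [[-0.368, 0.93, 0.001], [0.93, 0.368, 0.0], [-0.001, 0.001, -1.0]]
contact_force: [0.5, -0.1, -0.4]
opening: 0.5
{'clock': 2.9333, 'joints': array([-1.47656986e-01,  2.07385958e-02, -4.13650750e-01, -2.78889589e-04,
       -1.13495649e+00, -1.04620505e+00]), 'qd': array([ 0.68938605, -0.10105102, -0.10700937,  0.00790329,  0.00256004,
       -0.66510739]), 'joint_efforts': array([-4.01361868e+00, -3.02887166e+01,  2.82228541e+01,  6.57413766e+00,
       -2.93217658e-02,  6.27971180e-01]), 'ee_pos': array([ 400.58913848, -253.40290569,  250.81340324]), 'orientation': array([[-3.67962040e-01,  9.29839648e-01,  1.47191715e-03],
       [ 9.29840674e-01,  3.67962388e-01,  3.66668559e-05],
       [-5.07515853e-04,  1.38214044e-03, -9.99998916e-01]]), 'contact_force': array([ 0.52715551, -0.05012791, -0.37554777]), 'wrist_torque': array([-0.02691745, -0.08230063,  0.01799984]), 'opening': 0.5026621871979561}
```

```bash
python3 -m creep '[[0,[290,278,0],-0.1],[0,[290,278,0],-0.1],[0,[290,278,0],-0.1],[0,[290,278,0],-0.1],[0,[290,278,0],-0.1],[0,[290,278,0],-0.1],[0,[290,278,0],-0.1],[0,[290,278,0],-0.1],[0,[290,278,0],-0.1],[0,[290,278,0],-0.1]]'; python3 - <<'E'
from h import *
for c in("top","scene"):
  im=manip.get_image(c); cv2.imwrite(f"pics/{c}1.png",im["frame"][:,:,::-1])
  for n in("post_top","pointer","rider_mark","ring","read_button_top"):
    for d in manip.landmark_of(c,n)[:2]: print(c,n,round(d["score"],2),np.round(d["location"],1))
b=cv2.imread("pics/scene1.png");cv2.imwrite("pics/s1c.png",cv2.resize(b[120:260,250:420],None,fx=4,fy=4,interpolation=cv2.INTER_CUBIC))
print(manip.sense()["ee_pos"],manip.sense()["clock"])
E
```

```text
clock: 3.77
ee_pos: [553.1, 119.1, 250.4]
orientation: [[-0.46, 0.888, 0.001], [0.888, 0.46, 0.0], [-0.0, 0.001, -1.0]]
contact_force: [0.8, 0.0, -0.9]
opening: -0.3
top post_top 0.82 [517.3  96.9 112.7]
top pointer 0.88 [504.5 122.8  61.7]
top pointer 0.62 [725.6 272.8  -2.3]
top rider_mark 0.37 [461.5 -45.3  67.6]
top ring 0.77 [561.7  20.8  57.4]
top read_button_top 0.47 [ 445.1 -340.2   67.5]
top read_button_top 0.37 [ 426.8 -553.3   70.9]
scene post_top 0.89 [514.7  98.9 113.5]
scene pointer 0.92 [505.7 125.1  64.1]
scene pointer 0.6 [271.7 312.    4.4]
scene rider_mark 0.59 [466.  -40.3  64.9]
scene ring 0.69 [556.8  25.   54.5]
scene read_button_top 0.68 [ 444.6 -334.7   70.2]
scene read_button_top 0.62 [ 425.3 -553.7   74.2]
[551.97254101 115.03550121 250.64831567] 4.3667
```

View pics/s1c.png

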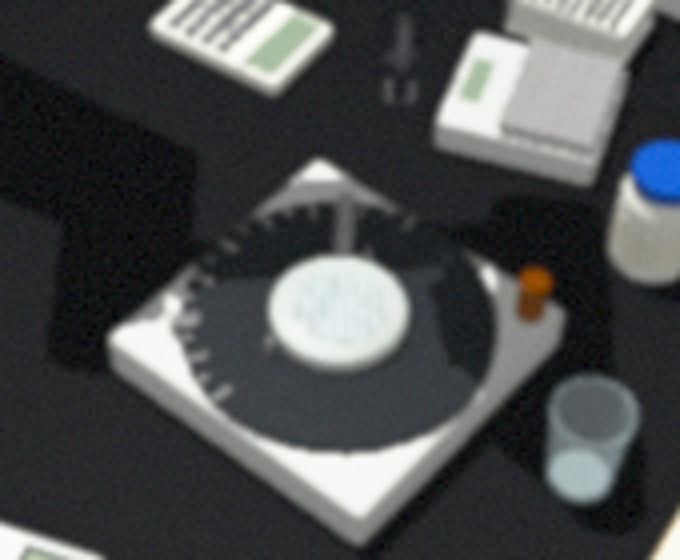

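View pics/top1.png

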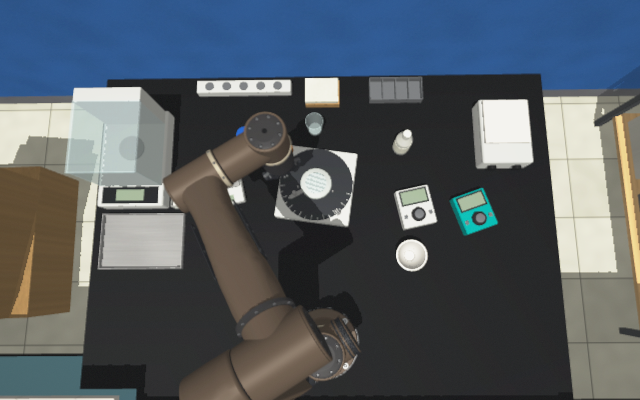

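View pics/scene1.png

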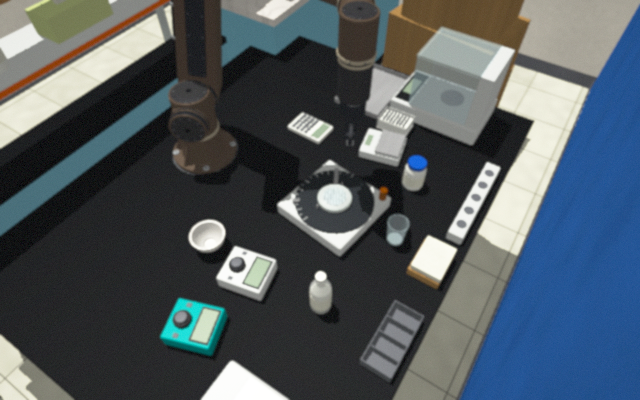

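```bash
python3 -m creep '[[0,[0,0,40],0],[0,[0,0,80],0],[0,[0,0,115],0],[0,[0,0,142],0],[0,[0,0,142],0],[0,[0,0,142],0]]'; python3 - <<'E'
from h import *
for c in("scene",):
  im=manip.get_image(c); cv2.imwrite(f"pics/{c}2.png",im["frame"][:,:,::-1])
  print(proj(im,manip.sense()["ee_pos"]+np.array([0,0,-19])))
b=cv2.imread("pics/scene2.png");cv2.imwrite("pics/s2c.png",cv2.resize(b[120:260,250:420],None,fx=4,fy=4,interpolation=cv2.INTER_CUBIC))
E
```

```text
clock: 4.87
ee_pos: [551.6, 115.1, 107.8]
orientation: [[-0.458, 0.889, -0.002], [0.889, 0.458, -0.002], [-0.001, -0.003, -1.0]]
contact_force: [0.5, -0.6, 0.9]
opening: 0.1
[[346.95385186 173.37713531]]
```

View pics/s2c.png

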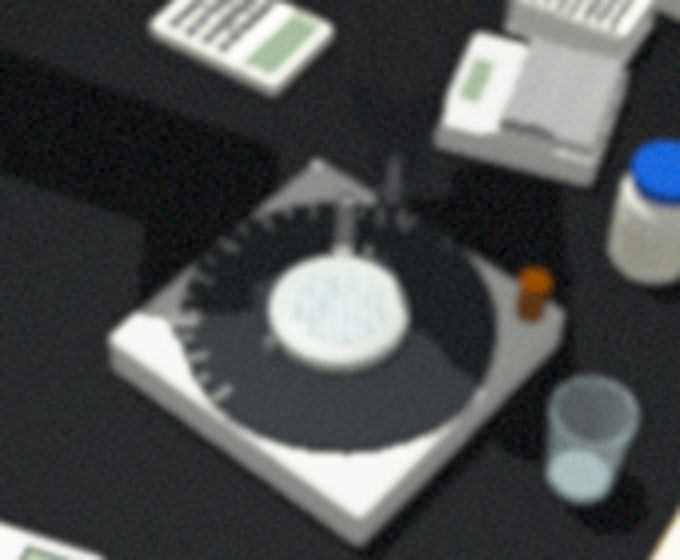

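```bash
cat > plan.py <<'E'
from h import *
A=np.array([560.,21.])
def pose(phi,off,r=85):
    p=np.radians(phi);u=np.array([-np.cos(p),np.sin(p)]);t=np.array([-np.sin(p),-np.cos(p)])
    return A+r*u-off*t, np.pi/2-p
def rows(lst,z=107.8):
    s=manip.sense();R=s["orientation"];h0=np.arctan2(R[1,1],R[0,1])
    for phi,off in lst:
        q,h=pose(phi,off); d=R.T@np.array([*(q-s["ee_pos"][:2]),z-s["ee_pos"][2]])
        print(phi,off,d.round(1),"turn",round(-((h-h0+np.pi)%(2*np.pi)-np.pi),3))
E
python3 -c "
from plan import *
rows([(61,30),(61,21),(58,18),(54,18),(49,18),(44,18),(39,18),(34,18),(29,18),(29,18)])"
```

```text
61 30 [-1.6 -9.6  1.6] turn -0.03
61 21 [ -1.9 -18.6   1.6] turn -0.03
58 18 [ -1.3 -26.1   1.6] turn -0.082
54 18 [ -0.7 -32.1   1.6] turn -0.152
49 18 [ -0.6 -39.7   1.6] turn -0.239
44 18 [ -1.2 -47.3   1.6] turn -0.327
39 18 [ -2.4 -54.8   1.6] turn -0.414
34 18 [ -4.3 -62.1   1.6] turn -0.501
29 18 [ -6.8 -69.3   1.6] turn -0.589
29 18 [ -6.8 -69.3   1.6] turn -0.589
```

```bash
python3 -m creep '[[0,[-2,-10,0],-0.03],[0,[-2,-19,0],-0.03],[0,[-1,-26,0],-0.08],[0,[-1,-32,0],-0.15],[0,[-1,-40,0],-0.24],[0,[-1,-47,0],-0.33],[0,[-2,-55,0],-0.41],[0,[-4,-62,0],-0.5],[0,[-7,-69,0],-0.59],[0,[-7,-69,0],-0.59]]'; python3 - <<'E'
from h import *
for c in("scene","top"):
  im=manip.get_image(c); cv2.imwrite(f"pics/{c}3.png",im["frame"][:,:,::-1])
  for n in("post_top","pointer","rider_mark"):
    for d in manip.landmark_of(c,n)[:2]: print(c,n,round(d["score"],2),np.round(d["location"],1))
b=cv2.imread("pics/scene3.png");cv2.imwrite("pics/s3c.png",cv2.resize(b[120:260,250:420],None,fx=4,fy=4,interpolation=cv2.INTER_CUBIC))
from plan import *
s=manip.sense();print(s["contact_force"])
rows([(24,18),(19,18),(14,18),(9,18),(4,18),(-1,18),(-5,18),(-9,18),(-13,18),(-16,18)])
E
```

```text
clock: 5.75
ee_pos: [494.4, 78.1, 110.7]
orientation: [[-0.877, 0.481, 0.004], [0.481, 0.877, 0.002], [-0.002, 0.004, -1.0]]
contact_force: [0.1, -0.1, -0.9]
opening: 0.0
scene post_top 0.92 [480.8  62.7 113.1]
scene post_top 0.58 [558.2  24.2  56.2]
scene pointer 0.95 [458.5  76.8  64.5]
scene rider_mark 0.55 [561.3  23.9  -1.3]
scene rider_mark 0.46 [465.1 -44.1  62.9]
top post_top 0.62 [483.5  60.1 110.8]
top pointer 0.82 [458.   77.9  61.8]
top rider_mark 0.58 [461.1 -47.   64.9]
top rider_mark 0.46 [ 297.5 -310.     1.4]
[1.14464751 0.09440196 0.46292769]
24 18 [ 1.  -7.4  0.5] turn -0.087
19 18 [  1.6 -15.    0.5] turn -0.174
14 18 [  1.5 -22.6   0.5] turn -0.262
9 18 [  0.8 -30.1   0.5] turn -0.349
4 18 [ -0.6 -37.6   0.5] turn -0.436
-1 18 [ -2.6 -44.9   0.5] turn -0.523
-5 18 [ -4.7 -50.6   0.5] turn -0.593
-9 18 [ -7.2 -56.1   0.5] turn -0.663
-13 18 [-10.  -61.4   0.5] turn -0.733
-16 18 [-12.4 -65.3   0.5] turn -0.785
```

View pics/s3c.png

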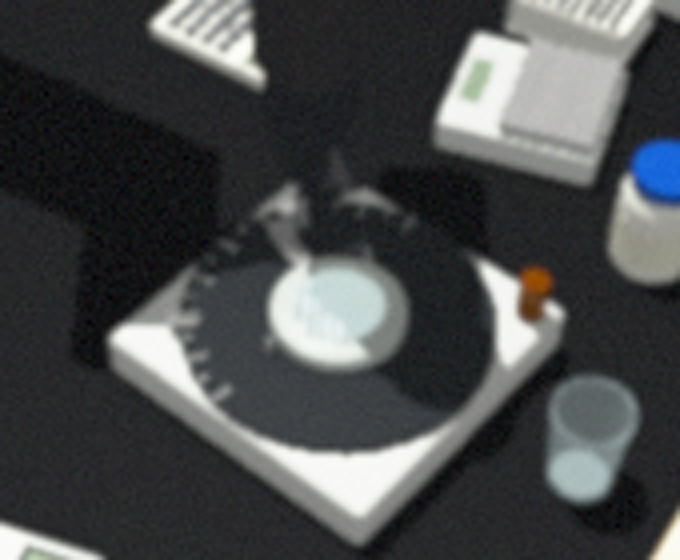

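```bash
python3 -m creep '[[0,[1,-7,0],-0.09],[0,[1.5,-15,0],-0.17],[0,[1.5,-22.5,0],-0.26],[0,[1,-30,0],-0.35],[0,[-0.5,-37.5,0],-0.44],[0,[-2.5,-45,0],-0.52],[0,[-4.5,-50.5,0],-0.59],[0,[-7,-56,0],-0.66],[0,[-10,-61.5,0],-0.73],[0,[-12.5,-65.5,0],-0.79]]'; python3 - <<'E'
from h import *
for c in("scene","top"):
  im=manip.get_image(c); cv2.imwrite(f"pics/{c}4.png",im["frame"][:,:,::-1])
  for n in("post_top","pointer","rider_mark","ring"):
    for d in manip.landmark_of(c,n)[:1]: print(c,n,round(d["score"],2),np.round(d["location"],1))
b=cv2.imread("pics/scene4.png");cv2.imwrite("pics/s4c.png",cv2.resize(b[150:230,270:370],None,fx=7,fy=7,interpolation=cv2.INTER_CUBIC))
b=cv2.imread("pics/top4.png");cv2.imwrite("pics/t4c.png",cv2.resize(b[140:230,265:365],None,fx=6,fy=6,interpolation=cv2.INTER_CUBIC))
from plan import *
s=manip.sense();print(s["contact_force"],s["ee_pos"],s["clock"])
rows([(-16,18),(-18,18),(-20,18),(-23,18),(-26,18),(-29,18),(-31,18)])
E
```

```text
clock: 6.98
ee_pos: [474.0, 14.9, 108.4]
orientation: [[-0.959, -0.284, 0.001], [-0.284, 0.959, 0.001], [-0.002, 0.0, -1.0]]
contact_force: [1.6, 3.6, -1.5]
opening: 0.1
scene pointer 0.75 [451.5 -10.2  65.6]
scene rider_mark 0.51 [465.2 -39.7  65. ]
scene ring 0.73 [555.5  26.5  55. ]
top pointer 0.55 [271.  313.9  -0.4]
top rider_mark 0.36 [460.5 -47.5  66.5]
[-0.31864095 -0.10440222  0.14257629] [473.08676289  14.62096056 108.25535595] 7.4833
-16 18 [-0.3  0.2  0.5] turn 0.005
-18 18 [ 0.3 -2.8  0.5] turn -0.03
-20 18 [ 0.8 -5.8  0.5] turn -0.064
-23 18 [  1.3 -10.3   0.5] turn -0.117
-26 18 [  1.6 -14.8   0.5] turn -0.169
-29 18 [  1.7 -19.4   0.5] turn -0.222
-31 18 [  1.6 -22.4   0.5] turn -0.256
```

View pics/s4c.png

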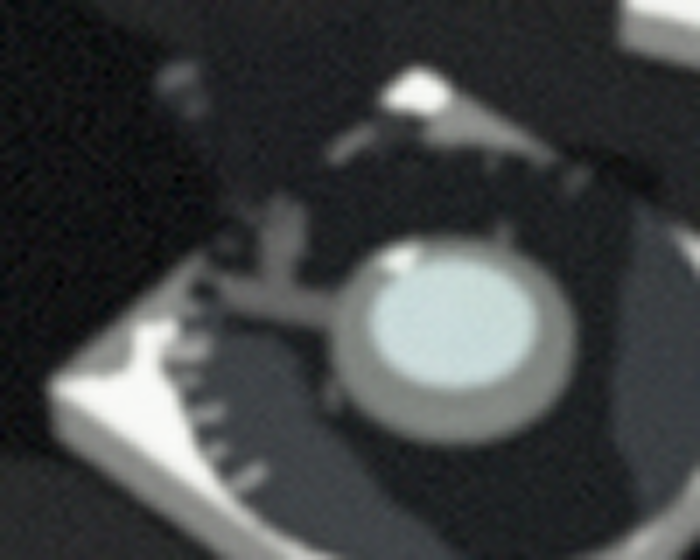

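View pics/t4c.png

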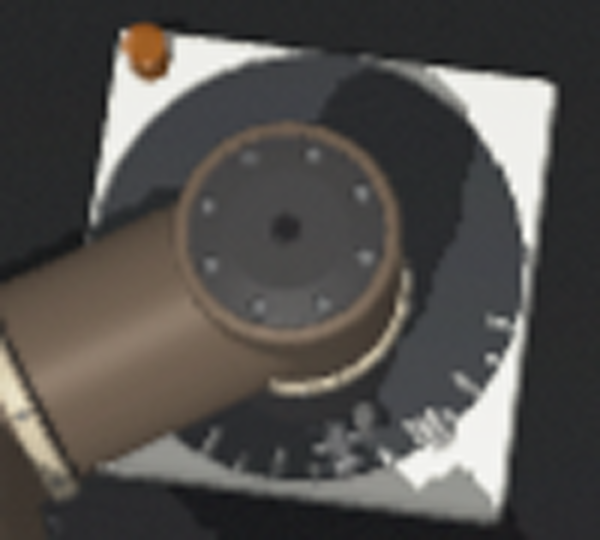

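```bash
python3 -m creep '[[0,[0.5,-3,0],-0.03],[0,[1,-6,0],-0.06],[0,[1.3,-10,0],-0.12],[0,[1.6,-14,0],-0.16],[0,[1.7,-18,0],-0.21],[0,[1.7,-18,0],-0.21],[0,[1.7,-18,0],-0.21]]'; cat > look.py <<'E'
import sys
from plan import *
k=sys.argv[1]
for c in("scene","top"):
  im=manip.get_image(c); cv2.imwrite(f"pics/{c}{k}.png",im["frame"][:,:,::-1])
  for n in("post_top","pointer","rider_mark","ring"):
    for d in manip.landmark_of(c,n)[:1]:
      l=np.array(d["location"]); v=l[:2]-A
      print(c,n,round(d["score"],2),l.round(1),"phi",np.degrees(np.arctan2(v[1],-v[0])).round(1),np.hypot(*v).round(1))
b=cv2.imread(f"pics/scene{k}.png");s1=cv2.resize(b[165:225,270:340],None,fx=9,fy=9,interpolation=cv2.INTER_CUBIC)
b=cv2.imread(f"pics/top{k}.png");s2=cv2.resize(b[175:230,295:365],None,fx=9,fy=9,interpolation=cv2.INTER_CUBIC)
cv2.imwrite(f"pics/s{k}c.png",s1);cv2.imwrite(f"pics/t{k}c.png",s2)
s=manip.sense();print(s["contact_force"],s["ee_pos"],s["clock"])
E
python3 look.py 5; python3 -c "
from plan import *
rows([(-28,18),(-31,18),(-32,18),(-33,18),(-34,18),(-35,18),(-36,18)])"
```

```text
clock: 8.07
ee_pos: [476.5, -3.3, 108.3]
orientation: [[-0.881, -0.473, -0.0], [-0.473, 0.881, -0.0], [0.0, -0.0, -1.0]]
contact_force: [-1.0, -0.1, -0.5]
opening: 0.3
scene post_top 0.71 [555.9  25.1  52.6] phi 45.0 5.8
scene pointer 0.62 [461.7 -33.2  63.2] phi -28.9 112.3
scene rider_mark 0.54 [464.6 -44.5  65.2] phi -34.5 115.7
scene ring 0.61 [558.8  24.9  54.3] phi 72.9 4.1
top rider_mark 0.37 [461.9 -46.8  69.3] phi -34.6 119.2
[0.35004691 0.52793026 0.40436384] [476.5694245   -3.2149363  108.29904419] 8.5667
-28 18 [-0.   0.2  0.5] turn 0.006
-31 18 [ 0.8 -4.3  0.5] turn -0.046
-32 18 [ 1.1 -5.8  0.5] turn -0.064
-33 18 [ 1.3 -7.3  0.5] turn -0.081
-34 18 [ 1.4 -8.8  0.5] turn -0.099
-35 18 [  1.6 -10.3   0.5] turn -0.116
-36 18 [  1.7 -11.8   0.5] turn -0.133
```

View pics/s5c.png

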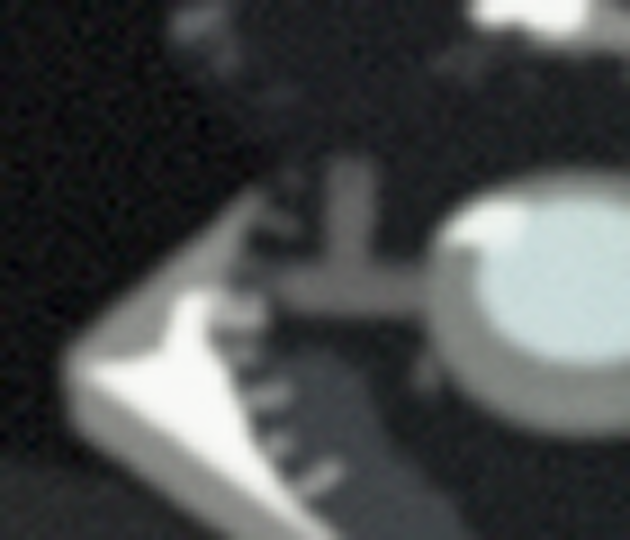

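View pics/t5c.png

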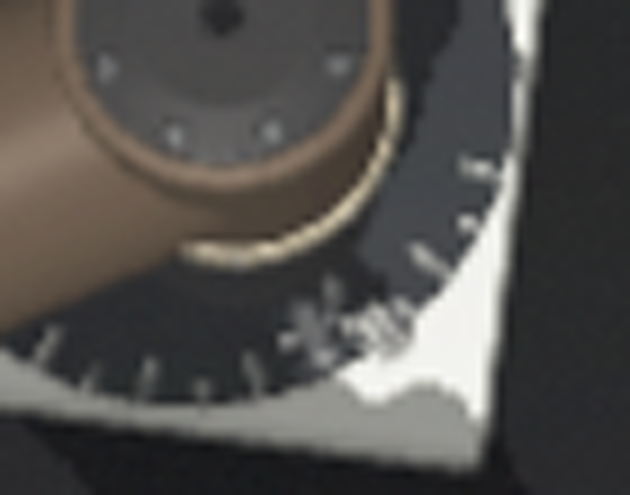

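The pointer is now just short of the rider, about 6° away: top crop pointer about (310,340), rider about (385,330). I'll creep on slowly.

```bash
python3 -m creep '[[0,[0.5,-2,0],-0.02],[0,[0.8,-4,0],-0.045],[0,[1.1,-5.5,0],-0.06],[0,[1.3,-7,0],-0.08],[0,[1.3,-7,0],-0.08],[0,[1.3,-7,0],-0.08]]'; python3 look.py 6
```

```text
clock: 9.07
ee_pos: [478.8, -10.2, 108.3]
orientation: [[-0.839, -0.544, 0.0], [-0.544, 0.839, -0.0], [0.0, -0.0, -1.0]]
contact_force: [0.2, 0.5, -0.1]
opening: 0.5
scene post_top 0.76 [485.  -29.4 114.3] phi -33.9 90.4
scene pointer 0.97 [466.3 -40.7  63.7] phi -33.4 112.2
scene rider_mark 0.7 [487.7 -26.5 114.1] phi -33.3 86.5
scene ring 0.84 [558.8  25.2  54.8] phi 74.1 4.4
top rider_mark 0.59 [541.5 507.1  -0.8] phi 87.8 486.5
top ring 0.45 [ 7.060e+02 -2.903e+02 -5.000e-01] phi -115.1 343.8
[-0.30996012 -0.06449517 -0.12578712] [478.70350418 -10.1106932  108.27536464] 9.5667
```

View pics/s6c.png

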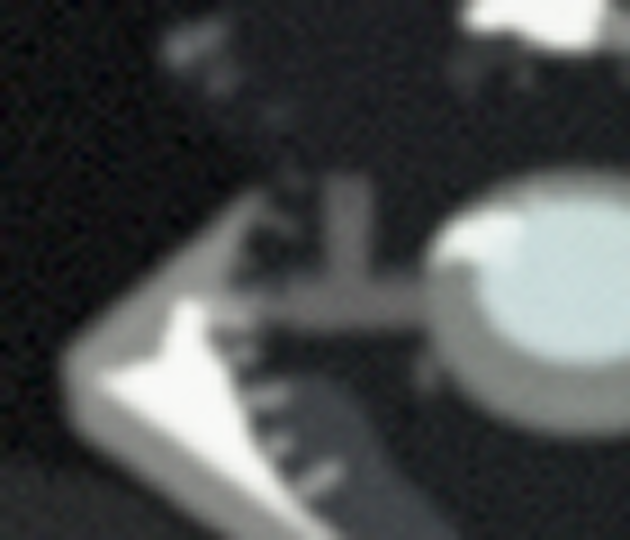

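View pics/t6c.png

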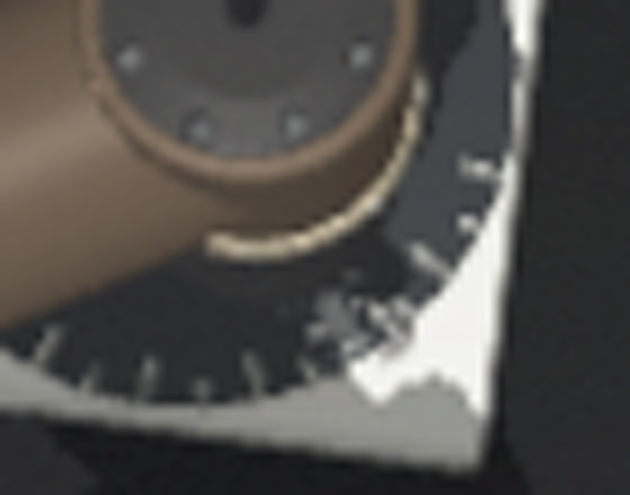

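```bash
python3 -m creep '[[0,[0,12,0],0],[0,[0,22,-10],0],[0,[0,30,-40],0],[0,[0,60,-60],0],[0,[0,95,-60],0],[0,[0,130,-60],0],[0,[0,130,-60],0]]'; python3 look.py 7
```

```text
clock: 10.15
ee_pos: [406.1, 102.7, 169.8]
orientation: [[-0.837, -0.547, 0.002], [-0.547, 0.837, 0.002], [-0.003, 0.001, -1.0]]
contact_force: [-0.0, -0.6, -1.2]
opening: -0.3
scene post_top 0.64 [486.9 -25.8 113.2] phi -32.6 86.8
scene pointer 0.66 [464.7 -42.   64.5] phi -33.5 114.2
scene rider_mark 0.5 [465.2 -42.4  64.3] phi -33.8 114.0
scene ring 0.6 [555.   22.1  55.1] phi 12.4 5.1
top post_top 0.84 [487.8 -27.5 113.6] phi -33.9 87.0
top pointer 0.97 [463.5 -40.9  61.5] phi -32.7 114.6
top rider_mark 0.51 [460.7 -43.5  66.4] phi -33.0 118.4
top ring 0.9 [563.8  22.3  59.2] phi 161.1 4.0
[ 0.2708359   0.57210615 -0.87023462] [408.31040701  98.31909274 168.1022787 ] 10.65
```

View pics/s7c.png

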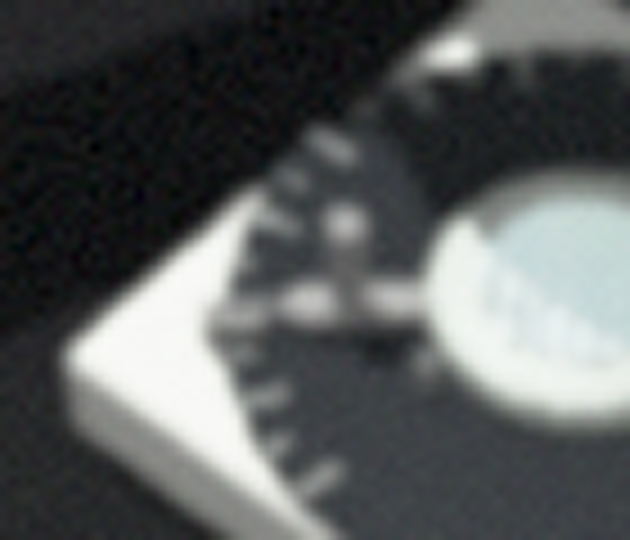

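View pics/t7c.png

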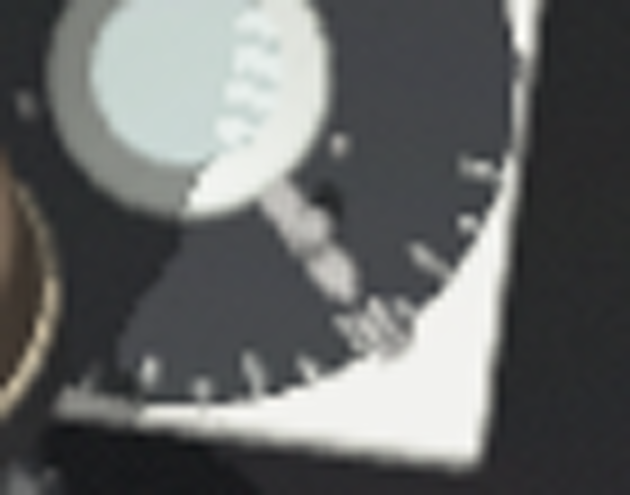

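```bash
python3 - <<'E'
import cv2
b=cv2.imread("pics/top7.png");b0=cv2.imread("pics/top0.png")
f=lambda x:cv2.resize(x[192:220,318:348],None,fx=13,fy=13,interpolation=cv2.INTER_CUBIC)
import numpy as np
cv2.imwrite("pics/z7.png",np.hstack([f(b0),f(b)]))
s=cv2.imread("pics/scene7.png");cv2.imwrite("pics/zs7.png",cv2.resize(s[180:212,288:322],None,fx=18,fy=18,interpolation=cv2.INTER_CUBIC))
E
```

```text
(no output)
```

View pics/z7.png

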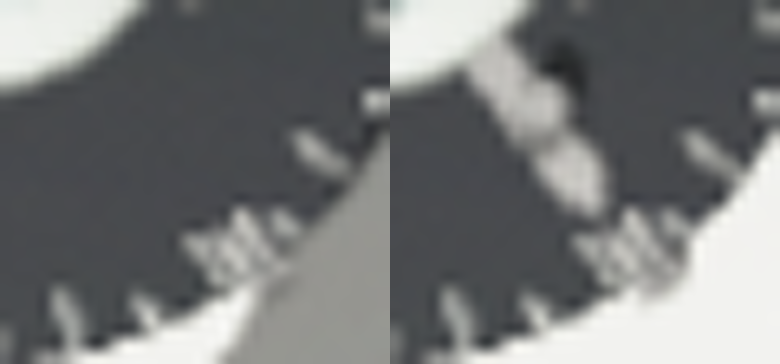

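View pics/zs7.png

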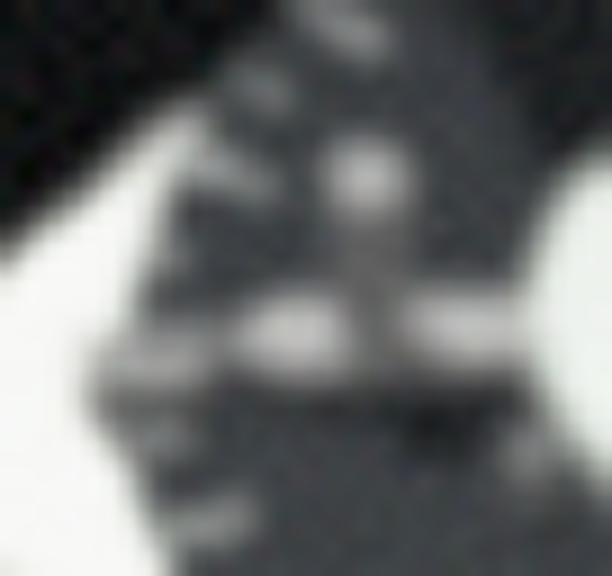

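```bash
python3 - <<'E'
from h import *
T=manip.get_image("top");S=manip.get_image("scene")
for nm,im,files,Ax in(("top",T,("top0","top7"),(556,24)),("scene",S,("scene1","scene7"),(565.5,15.2))):
  out=[]
  for f in files:
    g=cv2.imread(f"pics/{f}.png")
    ph=np.radians(np.arange(-60,-10,.125));r=np.arange(60,142,.25)
    P,Rr=np.meshgrid(ph,r)
    X=np.stack([Ax[0]-Rr*np.cos(P),Ax[1]+Rr*np.sin(P),np.full_like(P,66)],-1).reshape(-1,3)
    uv=proj(im,X).reshape(*P.shape,2).astype(np.float32)
    w=cv2.remap(g,uv[...,0],uv[...,1],cv2.INTER_CUBIC)
    gr=w.mean(2)
    for a,b in((60,72),(98,110),(116,128),(126,138)):
      print(f,a,b,gr[int((a-60)*4):int((b-60)*4)].mean(0)[0::8].astype(int)[10:34])
    w=cv2.resize(w,None,fx=2,fy=.8)
    for d in range(-60,-10,10): cv2.line(w,(int((d+60)*16),0),(int((d+60)*16),8),(0,0,255),2)
    out.append(w)
  cv2.imwrite(f"pics/polar_{nm}.png",np.vstack(out))
print(list(range(-50,-26)))
E
```

```text
top0 60 72 [72 72 72 72 72 72 72 72 72 72 72 72 73 73 74 73 73 73 73 73 73 74 74 74]
top0 98 110 [74 73 74 74 73 73 73 73 74 73 72 72 74 73 73 74 74 72 73 75 76 74 73 74]
top0 116 128 [100  77  71  73  73  72  79 108 131 121 113 140 175 170 158 176 179 153
 151 150 112  77  73  74]
top0 126 138 [114 111 114 118 117 118 124 135 142 134 127 137 154 148 144 159 173 187
 197 191 187 190 185 177]
top7 60 72 [ 59  58  58  59  61  68  83 105 130 152 167 175 180 184 188 189 189 188
 183 171 151 127 103  86]
top7 98 110 [ 74  73  73  73  73  73  73  72  71  76  89 108 131 154 171 177 165 140
 116  96  81  73  73  74]
top7 116 128 [103  78  69  73  75  73  79 108 130 120 112 139 175 170 157 175 178 153
 151 150 112  77  72  74]
top7 126 138 [186 179 170 183 189 190 193 204 204 175 145 146 166 159 155 172 183 193
 201 192 187 189 185 177]
scene1 60 72 [77 74 71 69 67 66 66 65 65 65 65 65 65 64 65 65 66 67 67 68 67 67 67 66]
scene1 98 110 [68 67 67 66 66 66 65 64 64 66 66 66 65 64 65 65 66 67 67 66 64 64 64 64]
scene1 116 128 [117 101  86  77  75  79  88  99 106 102  95  90  93 107 126 142 151 152
 146 138 125 114 100  89]
scene1 126 138 [200 196 192 190 190 191 188 182 176 162 149 136 132 137 149 161 172 178
 184 190 197 201 204 203]
scene7 60 72 [ 70  65  60  56  52  49  47  48  51  55  61  72  83  93 106 122 135 146
 157 169 177 182 186 188]
scene7 98 110 [ 69  68  68  67  67  66  65  63  62  61  60  63  68  78  95 112 134 147
 161 171 173 170 161 145]
scene7 116 128 [119 101  86  76  74  80  89  98 104 102  97  91  94 106 125 142 152 151
 144 138 126 114 100  90]
scene7 126 138 [199 195 191 190 190 191 187 181 174 161 150 137 132 135 148 162 174 178
 183 190 197 201 203 202]
[-50, -49, -48, -47, -46, -45, -44, -43, -42, -41, -40, -39, -38, -37, -36, -35, -34, -33, -32, -31, -30, -29, -28, -27]
```

View pics/polar_top.png

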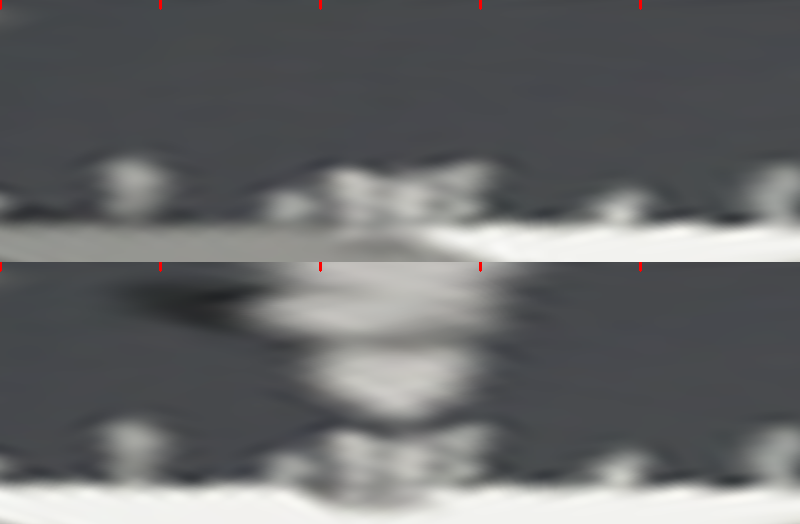

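View pics/polar_scene.png

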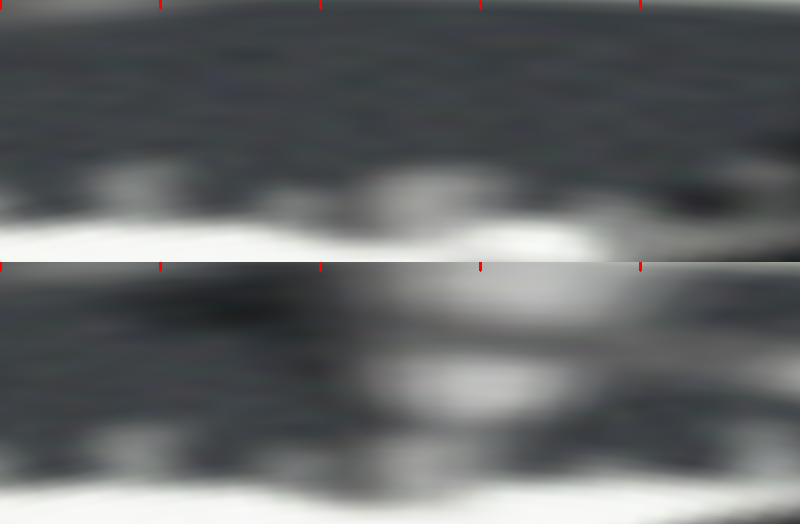

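```bash
python3 - <<'E'
from h import *
from scipy.optimize import minimize
T=manip.get_image("top");S=manip.get_image("scene")
def samp(g,im,A,r,z,a):
    X=np.stack([A[0]-r*np.cos(a),A[1]+r*np.sin(a),np.full_like(a,z)],-1)
    uv=proj(im,X).astype(np.float32); return cv2.remap(g,uv[None,:,0],uv[None,:,1],cv2.INTER_CUBIC)[0]
a=np.radians(np.arange(-180,180,2.))
for nm,im,f in(("top",T,"top0"),("top",T,"top7"),("scene",S,"scene1"),("scene",S,"scene0"),("scene",S,"scene7")):
    g=cv2.imread(f"pics/{f}.png").mean(2).astype(np.float32)
    def c(A,parts=(1,1)):
        e=0
        if parts[0]: 
            d=samp(g,im,A,136,56,a)-samp(g,im,A,128,56,a); e-=np.clip(d,-20,80).mean()
        if parts[1]:
            d=samp(g,im,A,52,74,a)-samp(g,im,A,60,74,a); e-=np.clip(d,-20,80).mean()
        return e
    res=[]
    for parts in((1,1),(1,0),(0,1)):
        best=min((c((x,y),parts),x,y) for x in np.arange(546,576,1) for y in np.arange(6,36,1))
        r=minimize(c,best[1:],args=(parts,),method="Nelder-Mead"); res.append(r.x.round(1))
    A=res[0]
    p=np.radians(np.arange(-90,91,.5)); t=samp(g,im,A,124,56,p)
    # tick phase, 10deg period
    F=np.angle(((t-np.median(t))*np.exp(1j*36*p)).sum())/36
    print(f,res,"tick phase",np.degrees(F).round(2))
E
```

```text
top0 [array([556.8,  25.8]), array([556.6,  25.9]), array([555.8,  23.6])] tick phase -1.99
top7 [array([556.3,  25.8]), array([556.3,  27.1]), array([556.6,  25.2])] tick phase -2.38
scene1 [array([562. ,  19.4]), array([561.9,  19.3]), array([563.1,  18.6])] tick phase -0.89
scene0 [array([563.2,  18.9]), array([563.3,  19. ]), array([564.1,  19.5])] tick phase -0.91
scene7 [array([563.3,  19.1]), array([562.7,  19.2]), array([564. ,  19.2])] tick phase -0.93
```

```bash
python3 - <<'E'
from h import *
T=manip.get_image("top");S=manip.get_image("scene")
for nm,im,f,A,(x0,y0,w,h),k in(("top",T,"top7",(556.5,25.3),(308,190,40,32),19),("scene",S,"scene7",(563,19.1),(285,182,42,30),18)):
    g=cv2.imread(f"pics/{f}.png")[y0:y0+h,x0:x0+w]
    z=cv2.resize(g,None,fx=k,fy=k,interpolation=cv2.INTER_CUBIC)
    outs=[z.copy()]
    def pt(r,lat,ph,zz):
        p=np.radians(ph);u=np.array([-np.cos(p),np.sin(p)]);n=np.array([np.sin(p),np.cos(p)])
        q=np.array(A)+r*u+lat*n
        uv=proj(im,[*q,zz])[0]; return tuple(int(v) for v in ((uv-[x0,y0]+.5)*k))
    def poly(pts,col): cv2.polylines(z,[np.array(pts)],True,col,1)
    for ph,col in((-33,(0,255,255)),(-36,(0,255,0)),(-39,(255,128,0))):
        poly([pt(116,-6,ph,67),pt(116,6,ph,67),pt(139,6,ph,67),pt(139,-6,ph,67)],col)
    for ph,col in((-33,(0,0,255)),(-36,(255,0,255))):
        poly([pt(60,-7,ph,68),pt(100,-7,ph,68),pt(112,0,ph,66),pt(100,7,ph,68),pt(60,7,ph,68)],col)
    cv2.imwrite(f"pics/ov_{nm}.png",z)
E
```

```text
(no output)
```

View pics/ov_top.png

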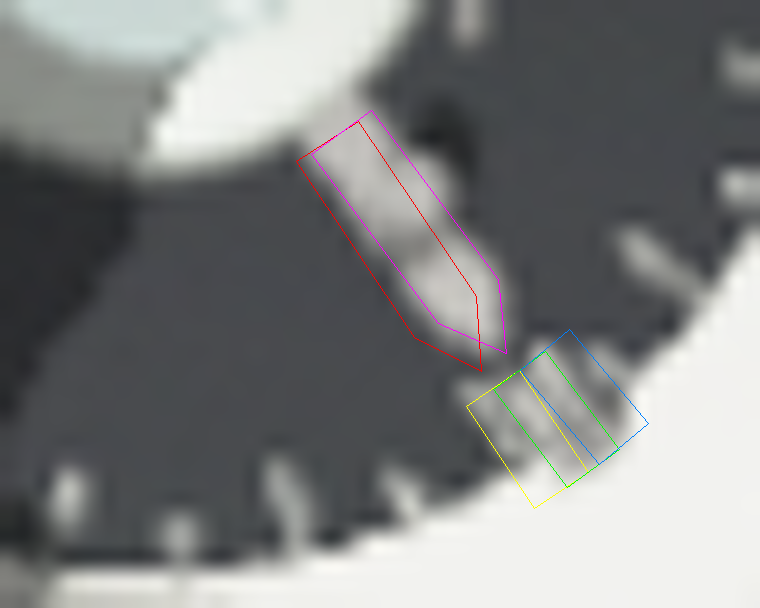

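View pics/ov_scene.png

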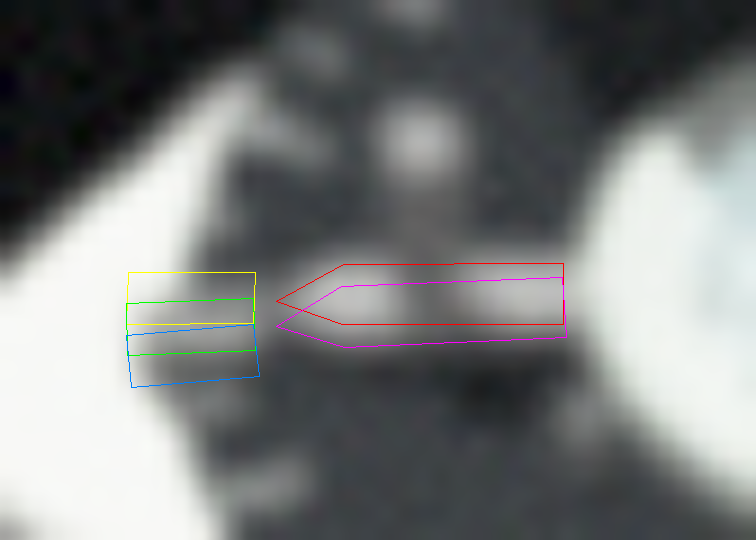

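Lever sits on the rider within about 1–3 mm, slightly short on the +y side: the top view has the lever at about −35.3° against the rider at −36.3°, and the scene view says −34° against −36°. I'll nudge it about 1.2° more.

```bash
python3 -m creep '[[0,[0,-35,0],0],[0,[0,-70,0],0],[0,[0,-100,20],0],[0,[0,-108,50],0],[0,[0,-116,60],0],[0,[0,-124,60],0],[0,[0,-128,60],0],[0,[0,-130,60],0],[0,[0,-131,60],-0.01],[0,[0,-132,60],-0.02]]'; python3 -c "
from station import manip;s=manip.sense();print(s['contact_force'],s['ee_pos'],s['qd'])"
```

```text
clock: 11.78
ee_pos: [480.0, -11.0, 109.3]
orientation: [[-0.827, -0.562, 0.001], [-0.562, 0.827, 0.001], [-0.002, 0.0, -1.0]]
contact_force: [-2.3, 1.5, -0.2]
opening: -0.1
[-2.25360007  1.54759604 -0.20690898] [480.01582026 -11.02353022 109.30498526] [-0.02471255  0.00963382  0.01187682  0.0026031   0.00084669  0.14917877]
```

```bash
python3 -m creep '[[0,[0,0,0],0],[0,[0,0,0],0],[0,[0,12,0],0],[0,[0,22,-10],0],[0,[0,30,-40],0],[0,[0,60,-60],0],[0,[0,95,-60],0],[0,[0,130,-60],0],[0,[0,130,-60],0]]'; python3 look.py 8; sed -n '/zzz/p' h.py; python3 - <<'E'
from h import *
T=manip.get_image("top");S=manip.get_image("scene")
for nm,im,f,A,(x0,y0,w,h),k in(("top",T,"top8",(556.5,25.3),(308,190,40,32),19),("scene",S,"scene8",(563,19.1),(285,182,42,30),18)):
    g=cv2.imread(f"pics/{f}.png")[y0:y0+h,x0:x0+w]
    z=cv2.resize(g,None,fx=k,fy=k,interpolation=cv2.INTER_CUBIC)
    def pt(r,lat,ph,zz):
        p=np.radians(ph);u=np.array([-np.cos(p),np.sin(p)]);n=np.array([np.sin(p),np.cos(p)])
        uv=proj(im,[*(np.array(A)+r*u+lat*n),zz])[0]; return tuple(int(v) for v in ((uv-[x0,y0]+.5)*k))
    ph=-36
    for P in([pt(116,-6,ph,67),pt(116,6,ph,67),pt(139,6,ph,67),pt(139,-6,ph,67)],[pt(60,-7,ph,68),pt(100,-7,ph,68),pt(112,0,ph,66),pt(100,7,ph,68),pt(60,7,ph,68)]):
        cv2.polylines(z,[np.array(P)],True,(0,255,0),1)
    cv2.imwrite(f"pics/ov8_{nm}.png",z)
E
```

```text
clock: 12.53
ee_pos: [405.1, 99.6, 170.0]
orientation: [[-0.826, -0.564, 0.003], [-0.564, 0.826, 0.003], [-0.004, 0.001, -1.0]]
contact_force: [-0.8, -0.2, -0.7]
opening: 0.2
scene post_top 0.96 [490.9 -23.7 113.6] phi -32.9 82.3
scene pointer 0.78 [465.6 -44.   63.3] phi -34.5 114.6
scene rider_mark 0.22 [683.7 120.2  53.8] phi 141.3 158.6
scene ring 0.74 [556.1  23.6  52.6] phi 33.7 4.7
top post_top 0.79 [493.5 -28.9 112.7] phi -36.9 83.1
top pointer 0.6 [468.6 -44.2  58.9] phi -35.5 112.3
top rider_mark 0.42 [462.7 -45.   69.6] phi -34.1 117.6
top ring 0.66 [563.   21.5  58.8] phi 170.5 3.0
[-0.02232856  0.5144738  -0.41550864] [407.22583156  95.22721459 168.11160475] 13.0333
```

View pics/ov8_top.png

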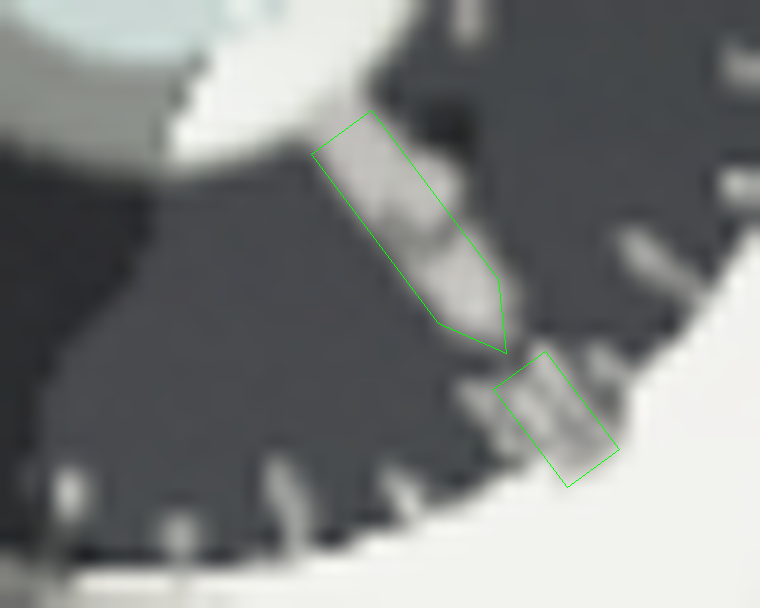

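View pics/ov8_scene.png

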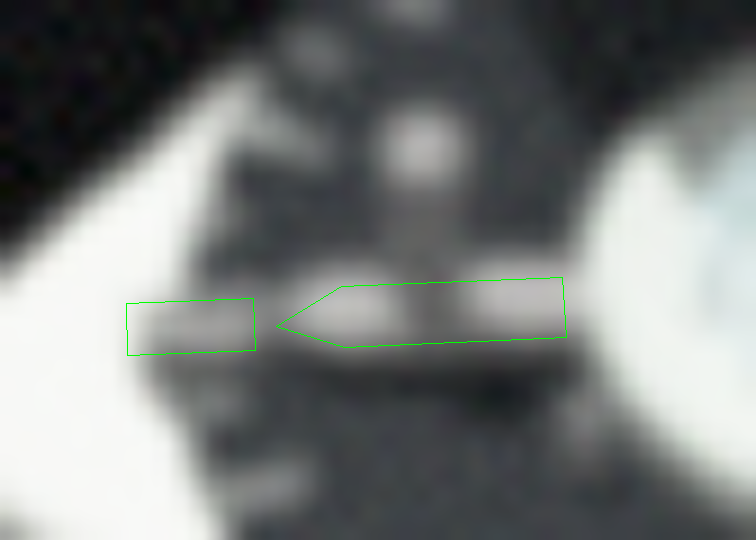

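Both views now show the pointer aimed at the middle of the rider (top pixel ~(334,208)). Next I go to the grey button.

```bash
python3 -m creep '[[0,[16,-37,-20],0],[0,[32,-74,-20],0],[0,[47,-110,-20],0],[0,[62,-146,-20],0],[0,[79,-182,-20],0],[0,[97,-215,-20],0],[0,[116,-247,-20],0],[0,[135,-280,-20],0],[0,[155,-313,-20],0],[0,[174,-346,-20],0]]'; python3 -m creep '[[0,[20,-18,0],0],[0,[38,-34,0],0],[0,[38,-34,0],0],[0,[38,-34,0],0]]'; python3 - <<'E'
from h import *
for c in("scene","top"):
  im=manip.get_image(c); cv2.imwrite(f"pics/{c}9.png",im["frame"][:,:,::-1])
  for n in("read_button_top","pointer"):
    for d in manip.landmark_of(c,n)[:2]: print(c,n,round(d["score"],2),np.round(d["location"],1))
b=cv2.imread("pics/scene9.png");cv2.imwrite("pics/s9c.png",cv2.resize(b[170:330,150:350],None,fx=4,fy=4,interpolation=cv2.INTER_CUBIC))
s=manip.sense();print(s["ee_pos"],s["orientation"].round(3).tolist(),s["clock"],s["contact_force"])
E
```

```text
clock: 13.97
ee_pos: [456.4, -290.5, 188.1]
orientation: [[-0.828, -0.56, -0.0], [-0.56, 0.828, 0.0], [0.0, 0.0, -1.0]]
contact_force: [1.0, 1.0, 0.4]
opening: 0.0
clock: 14.3
ee_pos: [443.6, -338.9, 187.6]
orientation: [[-0.83, -0.558, -0.001], [-0.558, 0.83, 0.0], [0.001, 0.001, -1.0]]
contact_force: [0.2, 0.8, -0.1]
opening: 0.1
scene read_button_top 0.53 [ 426.4 -554.8   74. ]
scene read_button_top 0.49 [ 444.8 -336.8   69.3]
scene pointer 0.78 [467.3 -46.1  64.8]
top read_button_top 0.64 [ 425.8 -551.6   70.7]
top read_button_top 0.63 [ 448.1 -338.1   72. ]
top pointer 0.82 [464.8 -44.7  61.8]
[ 444.7591459  -336.79717576  188.49153708] [[-0.827, -0.562, 0.0], [-0.562, 0.827, -0.0], [-0.0, -0.0, -1.0]] 14.6 [ 0.18559994  0.630637   -0.38475432]
```

View pics/s9c.png

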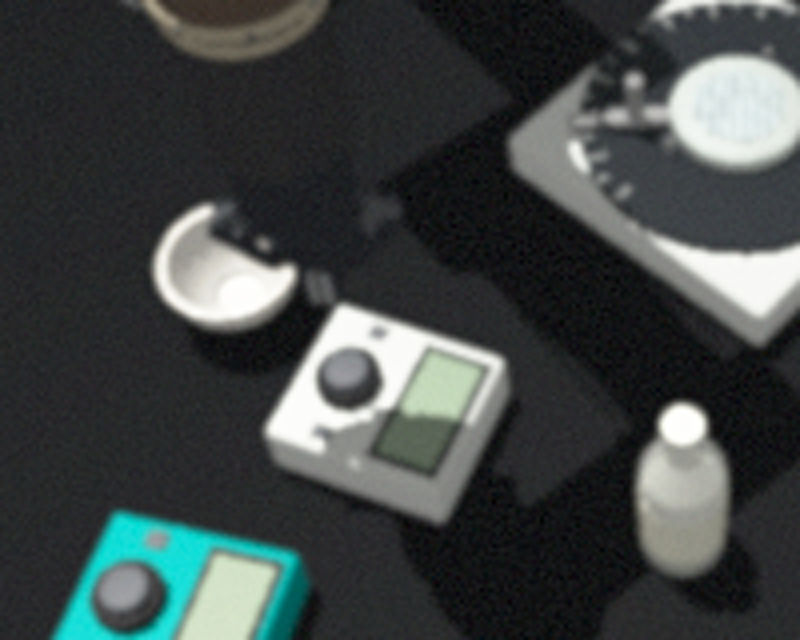

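```bash
python3 -m creep '[[0,[0,0,40],0],[0,[0,0,75],0],[0,[0,0,90],0],[0,[0,0,93],0],[0,[0,0,96],0],[0,[0,0,98],0],[0,[0,0,98],0]]'
```

```text
clock: 15.18
ee_pos: [445.4, -337.7, 91.4]
orientation: [[-0.828, -0.561, 0.002], [-0.561, 0.828, -0.001], [-0.001, -0.002, -1.0]]
contact_force: [-0.7, 0.1, 0.1]
opening: 0.2
```

```bash
python3 -m creep '[[0,[0,0,1],0],[0,[0,0,2],0],[0,[0,0,3],0],[0,[0,0,4],0],[0,[0,0,4],0]]';python3 -m creep '[[0,[0,0,1],0],[0,[0,0,2],0],[0,[0,0,3],0],[0,[0,0,3],0],[0,[0,0,3],0]]'
```

```text
clock: 15.6
ee_pos: [445.4, -337.8, 86.9]
orientation: [[-0.828, -0.561, 0.002], [-0.561, 0.828, -0.001], [-0.001, -0.002, -1.0]]
contact_force: [3.4, 0.4, 3.2]
opening: 0.1
clock: 16.02
ee_pos: [445.4, -337.9, 84.9]
orientation: [[-0.828, -0.561, 0.002], [-0.561, 0.828, -0.001], [-0.001, -0.002, -1.0]]
contact_force: [0.4, 4.0, 15.9]
opening: 0.0
```

```bash
python3 -m creep '[[0,[0,0,0.6],0],[0,[0,0,0.6],0],[0,[0,0,0.6],0]]'; python3 -m creep '[[0,[0,0,-6],0],[0,[0,0,-20],0],[0,[0,0,-60],0],[0,[0,0,-100],0],[0,[0,0,-120],0],[0,[0,0,-120],0]]'
```

```text
clock: 16.27
ee_pos: [445.5, -337.9, 84.8]
orientation: [[-0.828, -0.561, 0.002], [-0.561, 0.828, -0.001], [-0.001, -0.002, -1.0]]
contact_force: [-2.0, 6.0, 21.2]
opening: 0.4
clock: 16.77
ee_pos: [445.8, -338.7, 207.5]
orientation: [[-0.828, -0.561, 0.006], [-0.561, 0.828, -0.003], [-0.003, -0.006, -1.0]]
contact_force: [0.3, -0.8, -1.3]
opening: -0.0
```

```bash
python3 look.py 10; python3 - <<'E'
from h import *
print([ (c,n,np.round(d["location"],1)) for c in("scene","top") for n in("read_button_top","mortar","bottle","vial") for d in manip.landmark_of(c,n)[:2]])
E
```

```text
scene post_top 0.69 [487.3 -28.4 117.5] phi -34.2 87.9
scene pointer 0.84 [465.6 -44.4  62.8] phi -34.7 114.8
scene rider_mark 0.43 [464.9 -43.4  64.7] phi -34.1 114.9
scene ring 0.67 [555.8  24.2  55.2] phi 37.3 5.3
top post_top 0.6 [490.5 -29.3 112.7] phi -35.9 85.8
top pointer 0.81 [467.5 -48.4  63.2] phi -36.9 115.6
top rider_mark 0.47 [461.5 -44.6  68.3] phi -33.7 118.3
top ring 0.59 [562.9  25.6  56.9] phi 122.2 5.4
[-0.33879517 -0.13039399 -0.12209168] [ 444.12638766 -337.51815703  201.92486228] 17.2667
[('scene', 'read_button_top', array([ 442.2, -336.4,   69.9])), ('scene', 'read_button_top', array([ 426.9, -554.7,   72.8])), ('scene', 'mortar', array([ 296.1, -311.2,   -0.6])), ('scene', 'mortar', array([488.9, -29.5, 113.5])), ('scene', 'bottle', array([ 706.3, -293.5,   -1.2])), ('scene', 'vial', array([681.1, 119.1,  46.9])), ('top', 'read_button_top', array([ 426.9, -551.5,   70.1])), ('top', 'mortar', array([559.9,  17. ,   1.2])), ('top', 'bottle', array([ 706.8, -292.8,    3.5])), ('top', 'vial', array([684.3, 122.5,  47.5]))]
```

View pics/t10c.png

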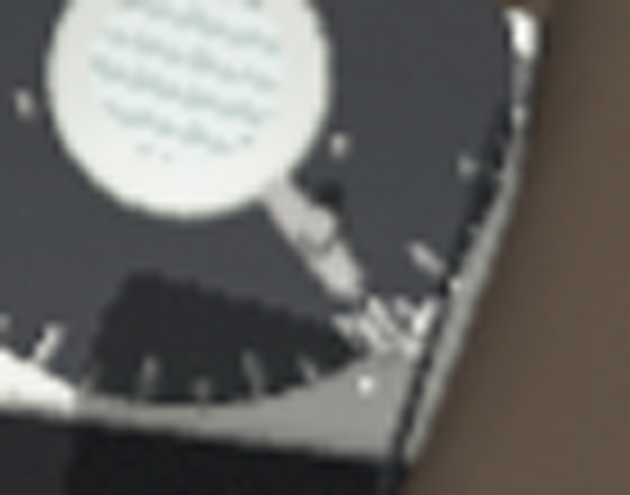

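View pics/scene10.png

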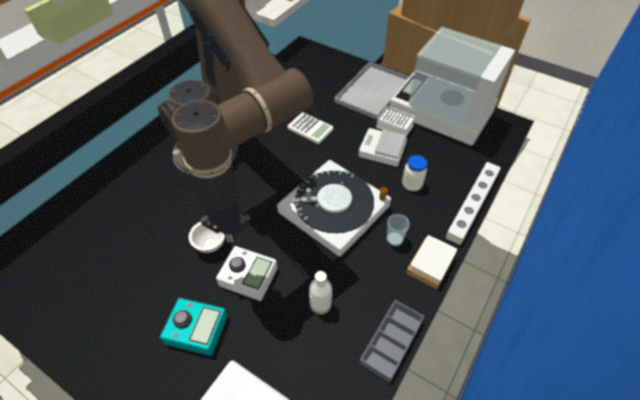

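The lever is still at the rider (top pixel ~(335,208)), the button is up, the arm is clear and nothing has been disturbed. I'm handing in.

```bash
python3 -c "
from station import manip;print(manip.close_job())"
```

```text
the job is handed in; nothing more can be done
None
```

I pushed the lever's post around its arc with the closed fingertips, in steps, until the pointer stood at the rider's line. Then I backed off, checked, gave it one nudge of about 1.2°, and pressed the grey unit's button. The job was handed in after about 17 s; it reported no verdict.

- **Pointer:** overlays in both cameras, taken before the press, put the pointer on the rider's middle to within about 1° (2 mm). After the press, the network fixes disagreed. The scene camera gave about 0.6° between pointer and rider. The top camera gave about 3° (6 mm), which is right at the limit. Its picture showed the lever still aimed at the rider, so I took that as network noise. The last nudge moved the pointer past where those fixes put the rider.
- **Button:** the force rose from about 3 N to 16 N and then 21 N with no further travel. The spring needs about 5 N, so I take the button as fully down. After release, the network put its top back at about 70 mm, its height before the press.
- **Everything else:** the rider and the bystanders I rechecked (mortar, bottle, vial) read where they were at the start, within network scatter. I judged the jar, beaker, tip box and calculator only by eye in the last picture. The arm was about 110 mm above the unit, touching nothing. I left the turquoise look-alike alone.

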